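# Show a guest how the fan is worked

### The job

Show a guest how to work the fan, with the fingertips only: first point down at the white fan remote, holding the fingertips a few centimetres above it without touching for two seconds or more, then press its orange button right down and let it up again. Then point down at the small desk fan, the fingertips a few centimetres above the middle of its top without touching for two seconds or more, and finish still pointing there. Pick nothing up, leave everything where it is, and touch nothing but that orange button.

Things in the scene. Friction and masses are not known exactly. Their poses are not given: they have to be found in the camera images.
- crate: oak crate lying on its side, 310 (its x) x 640 (its y) x 180 mm high, fixed; origin at the centre of its underside, z up; its flat upper board, 180 mm above the origin, carries all the small things
- fan_remote: white fan remote lying flat and loose on the upper board, 150 (its x) x 44 (its y) x 18 mm thick, 110 g; origin at the centre of its underside, z up, x along its length towards the end with the orange button; the small grey dots and the ring are only printed
- fan_button_top (a point): middle of the top of the fan remote's round orange button, 16 mm across, standing 5 mm proud of the remote's upper face, 48 mm from the remote's middle on its +x side (the point belongs to the remote and does not sink with the button)
- fan_button (a joint): how far the orange button is pressed down, m: 0 up, 0.0035 fully down; sprung, about 3 N pushes it right down, and it comes up by itself
- desk_fan: small white desk fan with blue blades, standing loose on the upper board: round foot 90 mm across, round upright cage 110 mm across (its y) and 36 mm deep (its x), 140 mm high overall, 400 g; origin at the centre of its underside, z up, blowing along +x
- fan_top (a point): highest point of the desk fan's cage, 140 mm above its foot, above the fan's middle
- tv_remote: bystander: black television remote of the same shape as the fan remote (150 x 44 x 18 mm) with a red button; origin at the centre of its underside, z up
- tv_button (a joint): how far the television remote's red button is pressed down, m: 0 up; to be left alone
- planter_pot: bystander: empty blue ceramic planter pot, 104 mm across the rim, 95 mm high; origin at the centre of its underside
- glass_dome: bystander: clear glass paperweight dome, 76 mm across, 38 mm high; origin at the centre of its underside
- coaster: bystander: square dark wooden coaster, 95 x 95 x 10 mm; origin at the centre of its underside
- earbud_case: bystander: matte black earbud case with a closed hinged lid and a thin metal seam, 46 (x) x 60 (y) x 29 mm high; origin at the centre of its underside
Not all that is in view belongs to the job. Of the things that look like the fan_remote, the smallest one is meant.

How it is judged:
On the way, in this order (a step that is already met when the one before it is completed fails the run):
1. the tool points down at the white fan remote, fingertips at most about 7 cm above it, not touching, for 1.5 s (x of the grasp point in the frame of fan_remote between -0.085 and 0.085 m and y of the grasp point in the frame of fan_remote between -0.035 and 0.035 m and z of the grasp point in the frame of fan_remote between 0.035 and 0.11 m and angle between the grasp point's own z axis and vertical above 2.35 rad and contact force between each of the arm, the fingers and fan_remote below 0.05 N), for 1.5 s.
2. the orange button is pressed down at least 2.5 mm of its 3.5 mm (value of joint fan_button above 0.0025 m), for 0.05 s.
3. the button is up again and the tool points down at the desk fan, fingertips at most about 7 cm above its top, not touching, for 1.5 s (horizontal distance between the grasp point and fan_top below 0.035 m and z of the grasp point in the frame of fan_top between 0.012 and 0.09 m and angle between the grasp point's own z axis and vertical above 2.35 rad and value of joint fan_button below 0.001 m), for 1.5 s.
At the end, for the whole second after the job is handed in: The tool still points down (within 45 degrees) at the desk fan: TCP within 35 mm sideways of its top and 12 to 90 mm above it, touching nothing; orange button up; fan remote flat within 20 mm of its start, fan upright and every other thing within 15 mm of its start (all of step 3 and distance of fan_remote from where it was at the start of the episode below 0.02 m and distance of each of desk_fan, tv_remote, planter_pot, glass_dome, coaster, earbud_case from where it was at the start of the episode below 0.015 m and angle between each of fan_remote, desk_fan's own z axis and vertical below 0.1 rad and linear speed of fan_remote below 0.02 m/s).
It fails at once if the fan remote is touched away from its orange button (TCP more than 35 mm sideways of it) (contact force between any of the arm, the fingers and fan_remote above 0.3 N and horizontal distance between the grasp point and fan_button_top above 0.035 m).
It fails at once if the fan remote is lifted (10 mm), tipped or shoved more than 30 mm (height (world z) of fan_remote above 0.19 m or angle between fan_remote's own z axis and vertical above 0.3 rad or distance of fan_remote from where it was at the start of the episode above 0.03 m).
It fails at once if the desk fan or the crate is touched (contact force between any of the arm, the fingers and desk_fan above 0.3 N or contact force between any of the arm, the fingers and crate above 0.5 N).
It fails at once if the television remote, pot, dome, coaster or earbud case is touched (contact force between any of the arm, the fingers and tv_remote above 0.3 N or contact force between any of the arm, the fingers and planter_pot above 0.3 N or contact force between any of the arm, the fingers and glass_dome above 0.3 N or contact force between any of the arm, the fingers and coaster above 0.3 N or contact force between any of the arm, the fingers and earbud_case above 0.3 N).
It fails at once if the television remote, pot, dome, coaster or earbud case is moved 15 mm, or the red button pressed (distance of any of tv_remote, planter_pot, glass_dome, coaster, earbud_case from where it was at the start of the episode above 0.015 m or value of joint tv_button above 0.0015 m).
It also fails if it takes over 48 s, if anything falls off the work surface, if the arm or the gripper's body presses on something with over 40 N, if the wrist force passes 120 N, or if a joint passes its speed limit or range.

### The arm

A 6-joint arm with a two-finger parallel gripper is mounted at the origin on the work surface. World frame = base frame: x ahead of the robot, y to its left, z up, the work surface at z = 0. Lengths are in m, angles in rad, forces in N, time in s.
With the tool pointing down it reaches from about 0.375 to 0.9 m from the base axis. Payload 3.1 kg.
Tool frame: the origin (TCP) lies between the finger pads, 19 mm behind the fingertips; this is the grasp point; z points along the fingers, y is the line along which they close (so a half turn about z gives the same grasp; the last joint's range is limited). The gripper opens to 87 mm and grips with 3 to 60 N. Pads are 19 mm wide; open, the fingers measure 117 mm over their backs; the gripper's body (75 mm by 190 mm) begins 51 mm behind the grasp point.
Start: joints at [0.986, 0.527, 1.433, -0, 1.181, -0.178], TCP at [0.247, 0.574, 0.241] pointing down, gripper open.
Joint ranges: [-3.08, 3.08], [-0.75, 2.2], [0.22, 2.44], [-1.43, 4.57], [0, 2.65], [-2.85, 2.85]. Speed limits (rad/s): [2.79, 2.79, 3.14, 3.14, 3.14, 3.14].

### API

Orientations are given as a unit quaternion [x, y, z, w].
In Python, from rig import robot gives the robot as it stands.
- The arm moves only by the tool move_arm, never from a script. Its argument "motion" is text: rows parted by semicolons, each of 5 numbers parted by spaces: the opening, from -1 (shut) to 1 (fully open), then the shift along the tool's x, y, z normalised to -1 to 1, where 1 is 0.2 m, then the turn about the tool's z normalised to -1 to 1, where 1 is pi rad. A call has 1 to 12 rows; each row is the pose to reach, as a shift and turn from the pose commanded when the call began, along the tool's axes at that moment, turning the shorter way round; what a row does not reach only later rows make up. A row lasts 1/12 s, in which the tool goes at most 41.7 mm and 7.16 degrees, less where a joint would pass 70% of its speed; a pose out of reach is approached as far as the arm can. A call with a number of a shift or a turn outside -1 to 1 is refused whole. A call with a gripper value outside its range is refused whole. The fingers move at their own pace and stop on an object; "newtons" is the grip in N (left out, the last holds). Time passes only in rows, so rows that repeat a pose let the fingers close. It gives the time, the measured TCP pose, the force, the opening and the grip force at its end, in the units of the state.
- robot.get_obs(): the state, without advancing time (a new reading comes with each control period).
- robot.camera(name): name is "side" or "top"; returns (picture, depth): 400x640x3 uint8, red, green, blue; 400x640 float32, m along the optical axis (not along the pixel's ray), 0 where there is no reading.
- robot.camera_model(name): a dict with "mtx" (3x3 intrinsics, pixels), "position" and "attitude" of the camera in the world. Camera axes: x right, y down, z forward; pixel columns grow to the right and rows downward; lengths in m; the calibration is good to about 2 mm. A picture is of the moment at which its call begins. camera_model takes no time and is no camera call.
- robot.hand_in(): hands the job in; it is judged then, once.
The state is a dict: "time": time; "q": joint angles; "joint_velocities": joint speeds; "joint_torque": joint torques, N m; "position": TCP position; "tool_rot": TCP orientation; "ft_force": force on the tool from outside, world axes, zero at the start; "moment": the same for the moment, N m; "grip_width": finger opening in m; "grip_force": force on a finger pad.
Only numpy, scipy, OpenCV 4.12 (cv2) and the standard library are available. Lean on these libraries where they do the work, as an engineer would, in place of code of your own. Each camera call takes 0.05 s, during which the arm holds its last target. There are 200 camera calls.

## Working session

There is one attempt and no reset: what is moved stays moved. The work goes in short steps, Python scripts to look and compute and a tool call to move; the robot and the scene stay as the last step left them, time stands still between calls to the robot, and variables do not carry over. Pictures are saved under pics/ and viewed, at most 10 in all, crops included, and the job is handed in when it is done.

Besides the shell and the picture viewer there is one more tool, called after "Call:" as name(argument=value, ...) on one line, values as JSON. move_arm: Moves the arm, as the interface text tells. Its arguments: {"type":"object","properties":{"motion":{"type":"string"},"newtons":{"type":"number"}},"required":["motion"]}

```bash
mkdir -p pics; ls; cat > h.py <<'E'
import numpy as np,cv2
from rig import robot
from scipy.spatial.transform import Rotation as R
E
python3 - <<'E'
from h import *
for n in ("top","side"):
    p,d=robot.camera(n); cv2.imwrite(f"pics/{n}0.png",p[:,:,::-1]); np.savez(f"{n}0.npz",p=p,d=d)
    print(n,robot.camera_model(n))
print(robot.get_obs())
E
```

```text
pics
top {'mtx': array([[432.94936689,   0.        , 326.89547225],
       [  0.        , 432.94936689, 200.03511543],
       [  0.        ,   0.        ,   1.        ]]), 'position': array([0.32375833, 0.02366538, 1.36923604]), 'attitude': array([-0.70600037,  0.7061903 , -0.04335377,  0.0312922 ])}
side {'mtx': array([[374.01083915,   0.        , 317.52201547],
       [  0.        , 374.01083915, 203.88052503],
       [  0.        ,   0.        ,   1.        ]]), 'position': array([ 0.11651427, -0.80416537,  0.90103483]), 'attitude': array([ 0.88049008, -0.17025112,  0.08912784, -0.43336821])}
{'time': 0.1, 'q': array([ 9.85486676e-01,  5.28407624e-01,  1.43378840e+00, -3.86998843e-05,
        1.18140804e+00, -1.78509064e-01]), 'joint_velocities': array([-0.00200869, -0.00297007, -0.00284843,  0.0003184 , -0.00080675,
       -0.00143149]), 'joint_torque': array([-3.00523752e-04, -4.40982556e+01, -1.77149552e+01,  6.34722551e-02,
        5.33532968e-02, -4.35218283e-05]), 'position': array([0.24692616, 0.57346098, 0.24034378]), 'tool_rot': array([ 2.01993375e-01,  9.79386371e-01, -9.39920792e-04, -3.58215549e-04]), 'ft_force': array([0.382099  , 0.30031564, 0.67242558]), 'moment': array([-0.00728626,  0.0276908 ,  0.01646993]), 'grip_force': 0.0, 'grip_width': 0.08688272464872712}
```

View pics/top0.png

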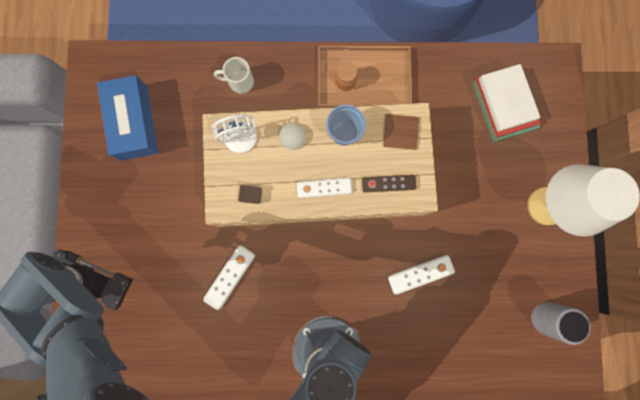

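View pics/side0.png

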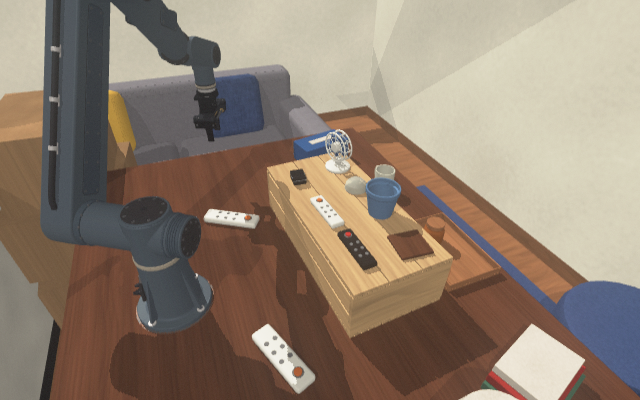

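The top view shows the white remote on the crate at about (324,188), with its orange button at (307,188). The fan is at (238,130) and the black remote at (389,183). Two more white remotes lie on the table at (230,277) and (421,275). Next I'll measure them.

```bash
cat >> h.py <<'E'
def cast(n,uv,z):
    m=robot.camera_model(n); A=R.from_quat(m["attitude"]).as_matrix()
    r=np.c_[np.atleast_2d(uv),np.ones(len(np.atleast_2d(uv)))]@np.linalg.inv(m["mtx"]).T@A.T
    return m["position"]+r*((z-m["position"][2])/r[:,2])[:,None]
def cloud(n,d):
    m=robot.camera_model(n); A=R.from_quat(m["attitude"]).as_matrix()
    v,u=np.mgrid[:400,:640]; r=np.dstack([u,v,np.ones_like(u)])@np.linalg.inv(m["mtx"]).T
    return m["position"]+(r*d[...,None])@A.T
E
python3 - <<'E'
from h import *
for n in("top","side"):
    f=np.load(n+"0.npz"); p,d=f["p"],f["d"]; P=cloud(n,d); hsv=cv2.cvtColor(p,cv2.COLOR_RGB2HSV); h,s,v=[hsv[...,i].astype(int) for i in range(3)]
    print(n,"board z",np.median(P[150:160,330:380,2]) if n=="top" else "")
    for nm,mk,amin in(("white",(s<50)&(v>170)&(d>0),150),("orange",(h<14)&(s>120)&(v>130),8)):
        k,L,st,c=cv2.connectedComponentsWithStats(mk.astype(np.uint8))
        for i in range(1,k):
            if st[i,4]<amin or st[i,4]>3000: continue
            z=np.median(P[L==i][:,2])
            if z<-.1 or z>.6: continue
            pts=np.argwhere(L==i)[:,::-1].astype(np.float32)
            w=cast(n,pts,z)[:,:2].astype(np.float32)
            (cx,cy),sz,a=cv2.minAreaRect(w)
            print(nm,st[i,4],c[i].round(1),"z",z.round(3),"rect",np.round([cx,cy,*sz,a],3),"mean",w.mean(0).round(4))
    if n=="top":
        m=(P[...,2]>.195)&(d>0); m[:,:200]=0;m[:,445:]=0;m[:95]=0;m[230:]=0
        k,L,st,c=cv2.connectedComponentsWithStats(m.astype(np.uint8))
        for i in range(1,k):
            if st[i,4]>20: q=P[L==i]; print("obj",c[i].round(),q.min(0).round(3),q.max(0).round(3))
    q=P[(P[...,2]>.285)&(P[...,2]<.36)&(P[...,0]>.4)&(P[...,0]<.65)&(P[...,1]>.15)&(P[...,1]<.4)]
    if len(q): print("fan",len(q),q.min(0),q.max(0),q.mean(0)); t=q[q[:,2]>q[:,2].max()-.008]; print(t.mean(0),cv2.minAreaRect(q[:,:2].astype(np.float32)))
E
```

```text
top board z 0.17944503243528065
white 357 [233.4  74.1] z 0.076 rect [ 0.858  0.284  0.103  0.095 51.768] mean [0.852  0.2898]
white 2549 [509.1  97. ] z 0.077 rect [ 0.783 -0.564  0.182  0.142 17.29 ] mean [ 0.7827 -0.564 ]
white 461 [121.4 114.1] z 0.09 rect [ 0.72   0.62   0.124  0.035 11.446] mean [0.7191 0.62  ]
white 1133 [236.5 133.5] z 0.246 rect [0.62  0.25  0.1   0.117 0.234] mean [0.6196 0.2432]
white 485 [291.5 136.2] z 0.211 rect [0.622 0.099 0.067 0.066 0.252] mean [0.6217 0.1003]
white 854 [324.4 187.4] z 0.197 rect [0.483 0.012 0.045 0.15  4.898] mean [0.4829 0.0102]
white 1224 [227.5 278.6] z 0.023 rect [ 0.229  0.302  0.06   0.199 57.053] mean [0.2249 0.3046]
white 1155 [419.3 275.4] z 0.023 rect [ 0.236 -0.289  0.06   0.201 19.348] mean [ 0.2331 -0.284 ]
orange 48 [189.5  56. ] z -0.001 rect [0.944 0.45  0.    0.153 0.376] mean [0.944  0.4505]
orange 105 [296.9  57.6] z -0.001 rect [0.939 0.098 0.014 0.105 0.376] mean [0.9407 0.0984]
orange 18 [209.4  60.2] z -0.001 rect [0.929 0.388 0.003 0.042 0.367] mean [0.9299 0.3851]
orange 11 [422.6  60.2] z -0.001 rect [ 0.
[... 10173 characters left out ...]
e-01 -1.2100e-01  1.7000e-02  1.4000e-02  6.4509e+01] mean [ 0.4927 -0.1199]
orange 163 [572.4 382.4] z 0.052 rect [ 8.3500e-01 -6.2600e-01  1.2800e-01  8.0000e-03  1.7296e+01] mean [ 0.8352 -0.6261]
orange 61 [297.5 371.2] z 0.031 rect [ 2.5700e-01 -3.5300e-01  2.0000e-02  1.7000e-02  6.9855e+01] mean [ 0.2568 -0.353 ]
orange 242 [505.8 385.8] z 0.052 rect [ 6.8500e-01 -5.7600e-01  1.6000e-02  8.6000e-02  1.6508e+01] mean [ 0.6847 -0.5743]
fan 163 [0.59868518 0.1920664  0.28532398] [0.64969154 0.29911162 0.32129502] [0.62581203 0.23998963 0.30355205]
[0.62980673 0.24282027 0.31673556] ((0.6273775100708008, 0.24592289328575134), (0.03854574263095856, 0.10227222740650177), 15.423104286193848)
```

```bash
python3 - <<'E'
from h import *
f=np.load("top0.npz")["p"]; s=np.load("side0.npz")["p"]
a=cv2.resize(f[95:225,200:440],(720,390),interpolation=3)
cv2.imwrite("pics/crop.png",a[:,:,::-1])
E
```

```text
(no output)
```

View pics/crop.png

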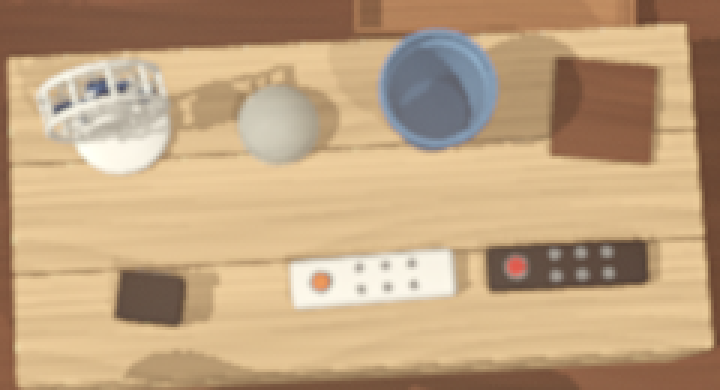

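The remote on the crate measures 150 x 45 mm and the two on the table measure 200 x 60 mm, so the crate one is meant. Its button is at about (0.479, 0.058) with its top at z 0.203. The fan top is at about (0.625, 0.245, 0.320). I'll lift, shut the fingers, and go over in stages.

Call:
move_arm(motion="-1 0 0 -0.2 0; -1 0 0 -0.4 0; -1 0 0 -0.6 0; -1 0 0 -0.8 0; -1 -0.15 -0.14 -0.8 0; -1 -0.3 -0.28 -0.8 0; -1 -0.45 -0.42 -0.8 0; -1 -0.6 -0.56 -0.8 0; -1 -0.72 -0.68 -0.8 0; -1 -0.72 -0.68 -0.8 0")

```text
time: 0.93
position: [0.3271, 0.3871, 0.401]
tool_rot: [0.205, 0.979, -0.002, 0.0]
ft_force: [-0.0, 0.4, 0.1]
grip_width: 0.0288
grip_force: 0.0
```

Call:
move_arm(motion="-1 -0.15 -0.14 0 0; -1 -0.3 -0.28 0 0; -1 -0.45 -0.42 0 0; -1 -0.6 -0.56 0 0; -1 -0.72 -0.68 0 0; -1 -0.72 -0.68 0 0")

```text
time: 1.43
position: [0.4063, 0.2059, 0.401]
tool_rot: [0.205, 0.979, -0.001, 0.001]
ft_force: [-0.1, 0.8, 0.6]
grip_width: 0.0012
grip_force: 0.0
```

Call:
move_arm(motion="-1 -0.15 -0.14 0 0; -1 -0.3 -0.28 0 0; -1 -0.45 -0.42 0 0; -1 -0.6 -0.56 0 0; -1 -0.7 -0.67 0 0; -1 -0.7 -0.67 0 0; -1 -0.7 -0.67 0 0; -1 -0.7 -0.67 0 0")

```text
time: 2.1
position: [0.4793, 0.0329, 0.4008]
tool_rot: [0.202, 0.979, 0.0, -0.001]
ft_force: [-0.9, 0.5, -0.1]
grip_width: 0.0005
grip_force: 0.0
```

Call:
move_arm(motion="-1 0 0 0.15 0; -1 0 0 0.3 0; -1 0 0 0.45 0; -1 0 0 0.55 0; -1 0 0 0.62 0; -1 0 0 0.67 0; -1 0 0 0.69 0; -1 0 0 0.69 0; -1 0 0 0.69 0; -1 0 0 0.69 0; -1 0 0 0.69 0; -1 0 0 0.69 0")

```text
time: 3.1
position: [0.4801, 0.0318, 0.264]
tool_rot: [0.202, 0.979, 0.0, 0.001]
ft_force: [0.1, -0.1, -0.0]
grip_width: 0.0003
grip_force: 0.0
```

Call:
move_arm(motion="-1 0 0 0 0; -1 0 0 0 0; -1 0 0 0 0; -1 0 0 0 0; -1 0 0 0 0; -1 0 0 0 0; -1 0 0 0 0; -1 0 0 0 0; -1 0 0 0 0; -1 0 0 0 0; -1 0 0 0 0; -1 0 0 0 0")

```text
time: 4.1
position: [0.4797, 0.0318, 0.2632]
tool_rot: [0.202, 0.979, -0.0, -0.0]
ft_force: [0.1, -0.8, -0.2]
grip_width: 0.0005
grip_force: 0.0
```

Call:
move_arm(motion="-1 0 0 0 0; -1 0 0 0 0; -1 0 0 0 0; -1 0 0 0 0; -1 0 0 0 0; -1 0 0 0 0; -1 0 0 0 0; -1 0 0 0 0; -1 0 0 0 0; -1 0 0 0 0; -1 0 0 0 0; -1 0 0 0 0")

```text
time: 5.1
position: [0.4797, 0.0318, 0.2632]
tool_rot: [0.202, 0.979, 0.0, -0.0]
ft_force: [0.3, 0.3, 0.7]
grip_width: 0.0006
grip_force: 0.0
```

```bash
python3 - <<'E'
from h import *
p,d=robot.camera("side"); o=robot.get_obs(); print(o["time"],o["position"],o["tool_rot"],o["ft_force"])
A=R.from_quat(o["tool_rot"]).as_matrix().T
t=o["position"]
for n,g in(("button",[.479,.058,.262]),("fan",[.625,.245,.375])): print(n,A@(np.array(g)-t)/.2)
m=robot.camera_model("side"); C=R.from_quat(m["attitude"]).as_matrix()
c=cv2.resize(p[110:270,240:440],(800,640)[:2] if 0 else (750,600),interpolation=3)
for g in ([.479,.058,.203],t-[0,0,.019],[.625,.245,.32]):
    q=m["mtx"]@(C.T@(np.array(g)-m["position"])); q=q[:2]/q[2]; print(q)
    cv2.circle(c,tuple(int(x) for x in (q-[240,110])*3.75),3,(0,255,0),-1)
cv2.imwrite("pics/hover.png",c[:,:,::-1])
E
```

```text
5.15 [0.47967296 0.0317672  0.26325773] [ 2.01990849e-01  9.79387409e-01 -8.18385386e-06 -9.38715570e-06] [-0.37488385 -0.17142655  0.08909082]
button [0.05498578 0.11912975 0.0062871 ]
fan [-0.24550022  1.26664983 -0.55874018]
[318.82696644 199.03295192]
[322.50972313 192.83686946]
[337.98394319 131.73414274]
```

View pics/hover.png

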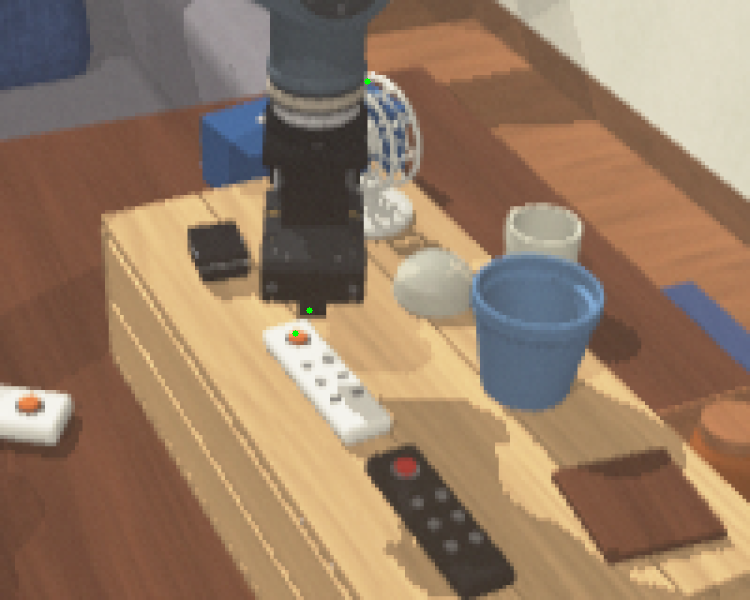

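The side view shows the fingertips a few centimetres above the white remote. The orange button is at crop pixel (298,340) and its projected point at (296,333), so they agree. I'll move over the button and press in small steps.

Call:
move_arm(motion="-1 0.03 0.06 0 0; -1 0.055 0.12 0 0; -1 0.055 0.12 0 0; -1 0.055 0.12 0.06 0; -1 0.055 0.12 0.12 0; -1 0.055 0.12 0.16 0; -1 0.055 0.12 0.18 0; -1 0.055 0.12 0.19 0; -1 0.055 0.12 0.19 0; -1 0.055 0.12 0.19 0")

```text
time: 5.98
position: [0.4794, 0.058, 0.2255]
tool_rot: [0.202, 0.979, 0.0, 0.0]
ft_force: [-1.0, -0.0, 1.1]
grip_width: 0.0002
grip_force: 0.0
```

Call:
move_arm(motion="-1 0 0 0.005 0; -1 0 0 0.01 0; -1 0 0 0.015 0; -1 0 0 0.02 0; -1 0 0 0.02 0; -1 0 0 0.02 0")

```text
time: 6.48
position: [0.4793, 0.0582, 0.2214]
tool_rot: [0.202, 0.979, 0.0, 0.0]
ft_force: [0.3, 0.4, 0.3]
grip_width: 0.0004
grip_force: 0.5
```

Call:
move_arm(motion="-1 0 0 0.005 0; -1 0 0 0.01 0; -1 0 0 0.01 0; -1 0 0 0.01 0")

```text
time: 6.82
position: [0.4792, 0.0581, 0.2194]
tool_rot: [0.202, 0.979, 0.0, 0.0]
ft_force: [-0.0, 0.4, 1.9]
grip_width: 0.0004
grip_force: 1.1
```

Call:
move_arm(motion="-1 0 0 0.005 0; -1 0 0 0.0075 0; -1 0 0 0.0075 0; -1 0 0 0.0075 0")

```text
time: 7.15
position: [0.4793, 0.0582, 0.2184]
tool_rot: [0.202, 0.979, 0.0, 0.0]
ft_force: [-0.5, -0.9, 6.7]
grip_width: 0.0006
grip_force: 3.4
```

The force rose to 6.7 N, so the button has bottomed. I'll release straight up and move over the fan.

Call:
move_arm(motion="-1 0 0 0 0; -1 0 0 0 0; -1 0 0 -0.05 0; -1 0 0 -0.2 0; -1 0 0 -0.4 0; -1 0 0 -0.6 0; -1 0 0 -0.8 0; -1 0 0 -0.92 0; -1 0 0 -0.92 0; -1 0 0 -0.92 0")

```text
time: 7.98
position: [0.4794, 0.0582, 0.4027]
tool_rot: [0.202, 0.979, 0.0, 0.001]
ft_force: [0.2, 0.0, -0.4]
grip_width: 0.0005
grip_force: 0.0
```

Call:
move_arm(motion="-1 -0.04 0.15 0 0; -1 -0.08 0.3 0 0; -1 -0.12 0.45 0 0; -1 -0.15 0.58 0 0; -1 -0.15 0.58 0 0; -1 -0.15 0.58 0 0")

```text
time: 8.48
position: [0.5518, 0.1535, 0.3985]
tool_rot: [0.201, 0.98, -0.001, -0.003]
ft_force: [-0.6, -0.4, -0.4]
grip_width: 0.0008
grip_force: 0.0
```

```bash
python3 - <<'E'
from h import *
p,d=robot.camera("top"); P=cloud("top",d); o=robot.get_obs(); t=o["position"]; print(o["time"],t)
hsv=cv2.cvtColor(p,cv2.COLOR_RGB2HSV); m=((hsv[...,0]<14)&(hsv[...,1]>120)&(hsv[...,2]>130)); m[:,:296]=0;m[:,318:]=0;m[:178]=0;m[198:]=0
print("button now",np.argwhere(m).mean(0)[::-1] if m.any() else None)
A=R.from_quat(o["tool_rot"]).as_matrix().T
print("fan",A@(np.array([.625,.245,.375])-t)/.2)
E
```

```text
8.5333 [0.55136358 0.15276321 0.39906758]
button now [306.5 188.5]
fan [-0.15672282  0.56947508  0.11775411]
```

Call:
move_arm(motion="-1 -0.04 0.15 0 0; -1 -0.08 0.3 0 0; -1 -0.12 0.44 0 0; -1 -0.155 0.53 0 0; -1 -0.155 0.57 0 0; -1 -0.155 0.57 0.04 0; -1 -0.155 0.57 0.08 0; -1 -0.155 0.57 0.11 0; -1 -0.155 0.57 0.12 0; -1 -0.155 0.57 0.12 0; -1 -0.155 0.57 0.12 0; -1 -0.155 0.57 0.12 0")

```text
time: 9.53
position: [0.6261, 0.2449, 0.3784]
tool_rot: [0.202, 0.979, 0.0, 0.0]
ft_force: [0.3, -0.3, -0.0]
grip_width: 0.0004
grip_force: 0.0
```

Call:
move_arm(motion="-1 0 0 0 0; -1 0 0 0 0; -1 0 0 0 0; -1 0 0 0 0; -1 0 0 0 0; -1 0 0 0 0; -1 0 0 0 0; -1 0 0 0 0; -1 0 0 0 0; -1 0 0 0 0; -1 0 0 0 0; -1 0 0 0 0")

```text
time: 10.53
position: [0.6261, 0.2453, 0.3777]
tool_rot: [0.202, 0.979, -0.0, -0.0]
ft_force: [-0.3, -0.3, 0.4]
grip_width: 0.0005
grip_force: 0.0
```

Call:
move_arm(motion="-1 0 0 0 0; -1 0 0 0 0; -1 0 0 0 0; -1 0 0 0 0; -1 0 0 0 0; -1 0 0 0 0; -1 0 0 0 0; -1 0 0 0 0; -1 0 0 0 0; -1 0 0 0 0; -1 0 0 0 0; -1 0 0 0 0")

```text
time: 11.53
position: [0.6261, 0.2453, 0.3777]
tool_rot: [0.202, 0.979, 0.0, -0.0]
ft_force: [0.8, -0.3, -0.1]
grip_width: 0.0006
grip_force: 0.0
```

```bash
python3 - <<'E'
from h import *
p,d=robot.camera("side"); o=robot.get_obs(); print(o["time"],o["position"],o["ft_force"])
cv2.imwrite("pics/fan.png",cv2.resize(p[60:260,230:450],(660,600),interpolation=3)[:,:,::-1])
E
```

```text
11.5833 [0.62612045 0.24527738 0.37775538] [1.16598283 0.4856477  0.03978267]
```

View pics/fan.png

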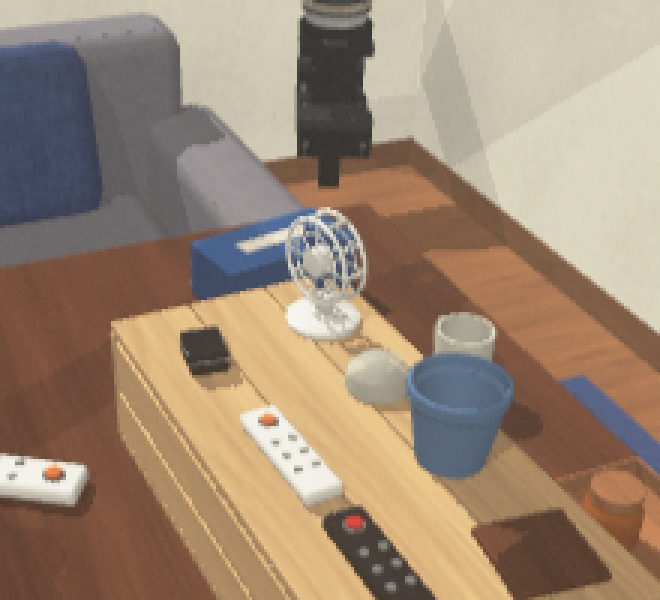

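The fingertips at (328,185) hang clear above the fan top at (327,210). The remote and its raised button at (268,420) are unmoved, so I'm handing in.

```bash
python3 -c "
from rig import robot
print(robot.hand_in())"
```

```text
the job is handed in; nothing more can be done
None
```

The job is handed in (no verdict was returned): I pointed at the white remote for over 2 s, pressed its orange button fully down and let it up, and finished with the fingertips about 4 cm above the desk fan's top; nothing else looked touched or moved.

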